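# Light-gap check of a brass end cap

## Task

Press the height gauge's foot gently down onto the brass cap standing under it until it is seated, and leave it there. Then slide the lamp's sprung shutter half open, so that half light falls on the seam, and finish while still holding it there by its tab: do not let go. Leave the caps, the tin and the mallet where they are.

Things in the scene. Friction and masses are not known exactly. Their poses are not given: they have to be found in the camera images.
- gauge_foot (a joint): Height gauge reading in m: height of the foot's flat sole above the gauge's steel base plate (0 = on the plate, 0.12 = top). Starts raised. Pushing it down takes 3.5 to 4.6 N (friction 4 N plus a light counter-spring); it stays where it is left, up or down.
- foot_knob (a point): Top centre of the gauge's red round press knob (32 mm across, 12 mm thick), 60 mm straight above the sole; it goes up and down with the foot. Press it from above. z axis up; the gauge's round column (18 mm across, 24 mm at its cap, top 208 mm above the table) stands 90 mm away along this point's +y axis; a blue arm joins it 25 mm below the knob's top.
- foot_sole (a point): Centre of the flat 22 mm wide sole of the gauge's steel foot, which meets the cap. z axis up.
- gauge: The gauge's steel base plate, 220 x 160 x 12 mm, fixed on the table (position and yaw vary). Origin: centre of its underside; x along the long side. The measuring spot under the foot is a blue disc at (+45, -30) mm; the other cap waits near (-65, -30) mm.
- cap_short: Brass turned end cap, waisted, flat top 42 mm across, base 48 mm across, 32 mm high, 0.3 kg, loose. Origin: centre of its underside, z up. One of the two caps stands under the foot (which one varies), up to 6 mm off centre; the other waits on the plate.
- cap_tall: The same in 48 mm height.
- shutter (a joint): Lamp shutter travel in m: 0 = closed, 0.08 = fully open, 0.04 = half. A spring (90 N/m) pulls it shut: 3.6 N at closed, 7.2 N at half, 10.8 N fully open; it snaps shut if let go.
- shutter_tab (a point): Top centre of the shutter's orange tab, an upright block 12 mm thick along the slide, 30 mm wide, 50 mm tall above the dark shutter plate; moves with it. x axis: level, the way the shutter opens (away from the robot); z up. Plate (92 x 72 mm) and lamp face slope 25 degrees, falling to +y; guide rails 9 mm high run 42 mm either side. Clear for 60 mm before and behind the tab.
- half_mark (a point): Where the top centre of the tab must be when the shutter is half open (fixed on the lamp); a red mark on each guide rail stands level with it, between black marks for closed and open. Same axes as the tab.
- lamp: Green inspection lamp head, 200 x 110 x 55 mm, tilted 25 degrees on a 220 x 130 mm dark base, fixed (position and yaw vary). Origin: centre of the base's underside; x is the shutter's opening direction. Highest part without the tab about 130 mm.
- tin: Yellow jar with red lid, 60 mm across, 75 mm high, loose bystander beyond the work. Origin: centre of its underside.
- mallet: Wooden mallet lying flat, head 100 x 60 x 60 mm, handle 170 mm, loose bystander beyond the work. Origin: underside, on the handle 60 mm from the head's centre, which lies towards its +y.
Not all that is in view belongs to the job. Leave any blue look-alike of the cap_short alone. What is shaped like the cap_tall but turquoise is not meant.

How it is judged:
By the outcome, as a careful person would: the job done as asked, in the order asked, and still so for the second after the job is handed in, while the arm keeps its last pose, push and grip.
It also fails if it takes over 58 s, if anything falls off the work surface, if the arm or the gripper's body presses on something with over 40 N, if the wrist force passes 120 N, or if a joint passes its speed limit or range.

## Robot

A 6-joint arm with a two-finger parallel gripper is mounted at the origin on the work surface. World frame = base frame: x ahead of the robot, y to its left, z up, the work surface at z = 0. Lengths are in mm, angles in rad, forces in N, time in s.
With the tool pointing down it reaches from about 275 to 1000 mm from the base axis. Payload 8.4 kg.
Tool frame: the origin (TCP) lies midway between the tips of the shut fingers; the grasp point (between the pads) lies tcp_to_grasp behind it (tcp_to_grasp is the distance from the TCP to the grasp point, in mm); z points along the fingers, y is the line along which they close (so a half turn about z gives the same grasp; the last joint's range is limited). The gripper opens to 85 mm and grips with 20 to 120 N. Pads are 22 mm wide; open, the fingers measure 114 mm over their backs; the gripper's body (76 mm by 85 mm) begins 54 mm behind the grasp point. The pads swing forward as they close: fully open they stand 13 mm farther back than shut.
Start: joints at [-1.112, 0.353, 1.633, -0, 1.155, -0.002], TCP at [277.914, -559.814, 231.281] pointing down, gripper open.
Joint ranges: [-2.63, 2.63], [-0.92, 2.1], [0.06, 2.66], [-1.3, 4.44], [0, 2.69], [-3.02, 3.02]. Speed limits (rad/s): [2.22, 2.22, 2.79, 3.14, 3.14, 3.14].

## Interface

Orientations are given as a unit quaternion [w, x, y, z].
In Python, from cell import get_obs, snapshot, get_calibration, close_job, tcp_to_grasp gives the robot as it stands.
- The arm moves only by the shell command python3 -m jog 'ROWS' [FORCE]. ROWS is JSON, one flat list of numbers, 7 for each row, row after row: the closure, from -1 (fully open) to 1 (shut), then the shift along the tool's x, y, z in mm, then the turn, a rotation vector about the tool's x, y, z in rad. A call has exactly 5 rows; each row is the pose to reach, as a shift and turn from the pose commanded when the call began, along the tool's axes at that moment; what a row does not reach only later rows make up. A row lasts 1/8 s, in which the tool goes at most 62.5 mm and 10.7 degrees, less where a joint would pass 70% of its speed; a pose out of reach is approached as far as the arm can. A call with a gripper value outside its range is refused whole. The fingers move at their own pace and stop on an object; FORCE is the grip in N (left out, the last holds). Time passes only in rows, so rows that repeat a pose let the fingers close, or fill a call up. It gives the time, the measured TCP pose, the force, the opening and the grip force at its end, in the units of the state.
- get_obs(): the state, without advancing time (a new reading comes with each control period).
- snapshot(name): name is "scene" or "top" or "wrist"; returns the picture (420x560x3 uint8, red, green, blue); there is no depth.
- get_calibration(name): a dict with "fx", "fy", "cx", "cy" (pixels), "k1" (the pictures are not rectified: a ray, as slopes to the right and down, at radius r is drawn at 1 + k1 r^2 times it, then the intrinsics apply), "position" and "orientation" of the camera in the world. Camera axes: x right, y up, looking along -z (the intrinsics and any distortion apply to the point x, -y, -z); pixel columns grow to the right and rows downward; lengths in mm; the calibration is good to about 2 mm. A picture is of the moment at which its call begins: read the wrist's pose just before it. get_calibration takes no time and is no camera call; for the wrist camera it gives the pose at the moment of the call.
- close_job(): hands the job in; it is judged then, once.
The state is a dict: "t": time; "joint_positions": joint angles; "qvel": joint speeds; "joint_efforts": joint torques, N m; "tool_pos": TCP position; "tool_rot": TCP orientation; "force": force on the tool from outside, world axes, zero at the start; "torque": the same for the moment, N m; "opening": finger opening in mm; "gripper_force": force on a finger pad.
Only numpy, scipy, OpenCV 4.12 (cv2) and the standard library are available. Lean on these libraries where they do the work, as an engineer would, in place of code of your own. Each camera call takes 0.05 s, during which the arm holds its last target. There are 200 camera calls.

## Working session

There is one attempt and no reset: what is moved stays moved. The work goes in short steps, Python scripts to look and compute and a shell command to move; the robot and the scene stay as the last step left them, time stands still between calls to the robot, and variables do not carry over. Pictures are saved under pics/ and viewed, at most 10 in all, crops included, and the job is handed in when it is done.

```bash
mkdir -p pics; cat > h.py <<'E'
import numpy as np, cv2
from scipy.spatial.transform import Rotation as R
from cell import *
def rot(q): return R.from_quat([q[1],q[2],q[3],q[0]])
def ray(c,u,v):
    K=np.array([[c['fx'],0,c['cx']],[0,c['fy'],c['cy']],[0,0,1.]])
    p=cv2.undistortPoints(np.array([[[u,v]]],float),K,np.array([c['k1'],0,0,0.]))[0,0]
    # note: model matches OpenCV k1
    d=rot(c['orientation']).apply([p[0],-p[1],-1]); return np.array(c['position'],float),d/np.linalg.norm(d)
def tri(obs):
    A=np.zeros((3,3));b=np.zeros(3);L=[ray(*o) for o in obs]
    for p,d in L:
        M=np.eye(3)-np.outer(d,d);A+=M;b+=M@p
    x=np.linalg.solve(A,b); return x,[round(float(np.linalg.norm((np.eye(3)-np.outer(d,d))@(x-p))),1) for p,d in L]
def onz(c,u,v,z):
    p,d=ray(c,u,v); return p+d*(z-p[2])/d[2]
def proj(c,X):
    P=rot(c['orientation']).inv().apply(np.array(X,float)-c['position']);x,y=P[0]/-P[2],-P[1]/-P[2];k=1+c['k1']*(x*x+y*y)
    return c['cx']+c['fx']*x*k,c['cy']+c['fy']*y*k
def save(im,n): cv2.imwrite('pics/'+n,im[:,:,::-1])
E
python3 - <<'E'
from h import *
for n in('scene','top'):
    c=get_calibration(n);print(n,c);im=snapshot(n);np.save(n+'.npy',im)
    save(cv2.resize(im,(800,600),interpolation=cv2.INTER_CUBIC),n+'.png')
o=get_obs();print(o['tool_rot'],o['force'],o['opening'],tcp_to_grasp)
E
```

```text
scene {'fx': 470.9416805897701, 'fy': 470.9416805897701, 'cx': 274.7154245602681, 'cy': 222.18171103341143, 'k1': -0.03823462047942889, 'position': array([1037.72754701,  381.97382612,  683.21453116]), 'orientation': array([0.38140238, 0.159443  , 0.36134617, 0.83578651])}
top {'fx': 400.5223109601233, 'fy': 400.5223109601233, 'cx': 285.5970498729869, 'cy': 207.06865862822832, 'k1': -0.08308247293599624, 'position': array([453.44559195, -18.72525328, 947.46940157]), 'orientation': array([ 0.7102688 ,  0.05318816, -0.04568154, -0.70043019])}
[-5.94377664e-04  9.73567277e-01  2.28399621e-01 -1.33366983e-04] [0.43608886 0.05358014 0.86938825] 85.69859655232543 18.700000000000003
```

View pics/scene.png

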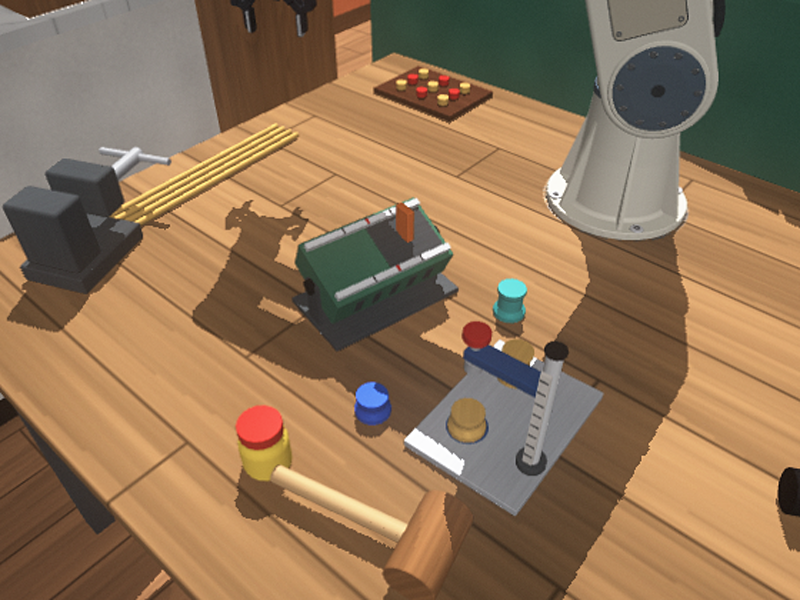

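View pics/top.png

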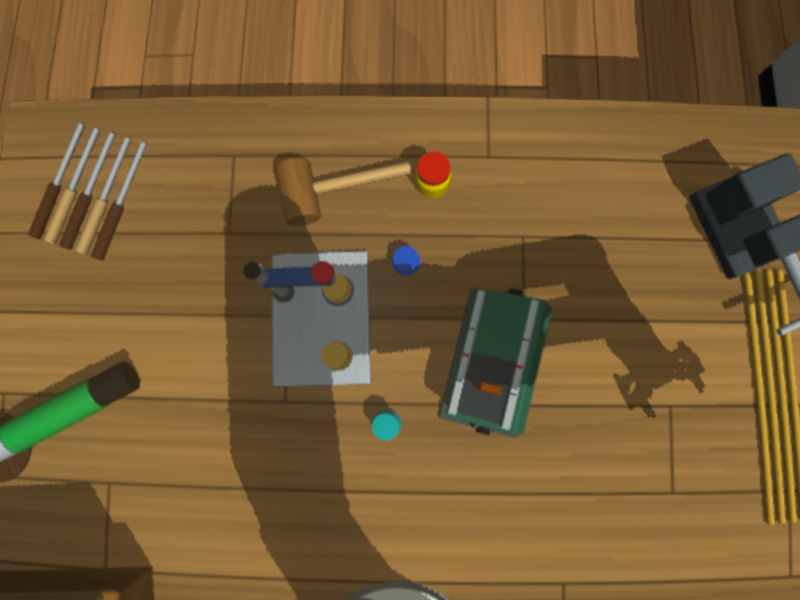

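The scene picture shows the red knob at (477,333), the orange tab top at (405,207) and the column top at (556,350). In the top picture these are at (322,272), (491,388) and (252,270). I'll enlarge both.

```bash
python3 - <<'E'
from h import *
s=np.load('scene.npy');t=np.load('top.npy')
# each tile 80x60 px at x5
def tile(im,x,y): return cv2.resize(im[y:y+60,x:x+80],(400,300),interpolation=cv2.INTER_CUBIC)
g=np.vstack([np.hstack([tile(s,320,220),tile(s,250,130)]),np.hstack([tile(t,165,170),tile(t,305,235)])])
for i in range(0,800,50): cv2.line(g,(i,0),(i,6),(255,255,255),1);cv2.line(g,(i,300),(i,306),(255,255,255),1)
for i in range(0,600,50): cv2.line(g,(0,i),(6,i),(255,255,255),1);cv2.line(g,(400,i),(406,i),(255,255,255),1)
save(g,'crops.png')
E
```

```text
(no output)
```

View pics/crops.png

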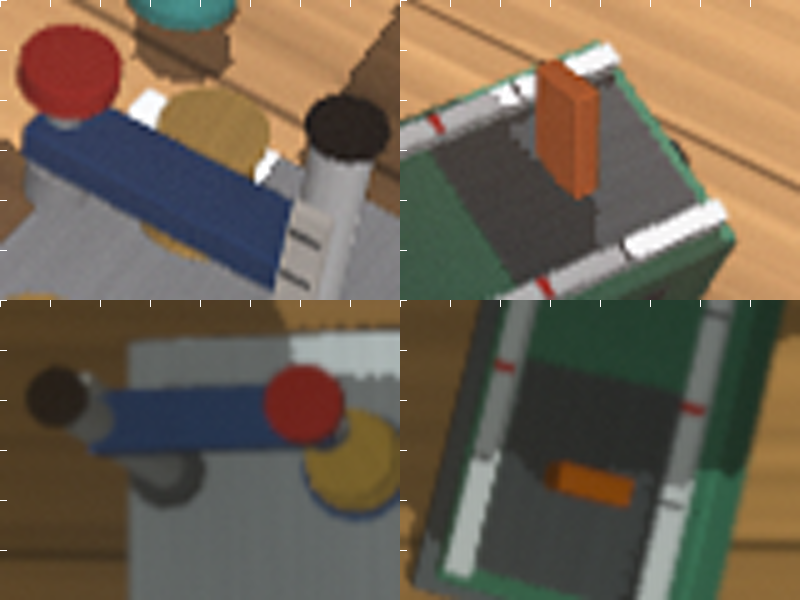

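Crops, in tile pixels:
- **Knob top:** (70,58) in scene and (303,103) in top.
- **Column cap:** (348,122) in scene and (57,97) in top.
- **Tab top:** (168,78) in scene and (195,185) in top.
- **Red marks:** (36,124) and (145,288) in scene, (105,67) and (293,109) in top.

```bash
python3 - <<'E'
from h import *
s=get_calibration('scene');t=get_calibration('top')
def f(o,x,y): return o[0]+(x+.5)/5-.5,o[1]+(y+.5)/5-.5
S1=(320,220);S2=(250,130);T1=(165,170);T2=(305,235)
P={'knob':((S1,70,58),(T1,303,103)),'col':((S1,348,122),(T1,57,97)),'tab':((S2,168,78),(T2,195,185)),'redL':((S2,36,124),(T2,105,67)),'redR':((S2,145,288),(T2,293,109)),'blkR':((S2,227,246),(T2,272,201))}
X={}
for k,(a,b) in P.items():
    x,e=tri([(s,*f(*a)),(t,*f(*b))]);X[k]=x;print(k,x.round(1),e)
k=1/1.42857
for n,(a,b) in {'cap_foot_top':((468,410),(338,288)),'cap_wait_top':((518,350),(336,355)),'lidtin':((261,424),(434,168))}.items():
    x,e=tri([(s,a[0]*k,a[1]*k),(t,b[0]*k,b[1]*k)]);print(n,x.round(1),e)
for a in [(274,256),(367,252),(369,384),(274,386)]: print('plate',onz(t,a[0]*k,a[1]*k,12).round(1))
d=X['col']-X['knob'];print('arm dir',np.degrees(np.arctan2(d[1],d[0])),np.hypot(d[0],d[1]))
d=X['redL']-X['redR'];print('open dir',np.degrees(np.arctan2(d[1],d[0]))-90)
d=X['redR']-X['blkR'];print(d.round(1),np.degrees(np.arctan2(d[1],d[0])))
o=get_obs();print(o['tool_pos'],rot(o['tool_rot']).as_matrix().round(3))
E
```

```text
knob [594.2 108.8 176.3] [0.7, 0.7]
col [589.9 198.5 205.4] [0.2, 0.2]
tab [ 438.8 -125.7  149.9] [0.0, 0.0]
redL [ 499.9 -107.1  166.9] [24.3, 24.3]
redR [ 455.8 -160.3   41.8] [28.3, 28.3]
blkR [ 414.8 -149.1   45.7] [29.0, 29.0]
cap_foot_top [592.4 105.9  36.7] [0.9, 0.9]
cap_wait_top [483.8 103.6  54.8] [1.2, 1.2]
lidtin [784.8 -46.8  68.8] [0.6, 0.6]
plate [649.7 218.3  12. ]
plate [658.2  61.8  12. ]
plate [440.   53.3  12. ]
plate [433.8 208.4  12. ]
arm dir 92.75716532804142 89.8745958491132
open dir -39.6565146488642
[ 40.9 -11.1  -3.8] -15.212906214777616
[ 277.75079713 -559.42995762  230.65399989] [[ 0.896  0.445 -0.001]
 [ 0.445 -0.896  0.001]
 [ 0.    -0.001 -1.   ]]
```

The red marks were matched to the wrong rails, because left and right are mirrored between the two views. I'll swap the pairing.

```bash
python3 - <<'E'
from h import *
s=get_calibration('scene');t=get_calibration('top')
def f(o,x,y): return o[0]+(x+.5)/5-.5,o[1]+(y+.5)/5-.5
S2=(250,130);T2=(305,235)
P={'red+y':((S2,145,288),(T2,105,67)),'red-y':((S2,36,124),(T2,293,109)),'blk-y':((S2,116,90),(T2,272,201))}
X={}
for k,(a,b) in P.items():
    x,e=tri([(s,*f(*a)),(t,*f(*b))]);X[k]=x;print(k,x.round(1),e)
d=X['red+y']-X['red-y'];th=np.arctan2(d[1],d[0])-np.pi/2;print('open dir',np.degrees(th))
d=X['red-y']-X['blk-y'];print(d.round(1),np.degrees(np.arctan2(d[1],d[0])))
tab=np.array([438.8,-125.7,149.9]);u=np.array([np.cos(th),np.sin(th),0])
print('tab->red along u',[(X[k]-tab)@u for k in X])
m=rot(get_obs()['tool_rot']).as_matrix()
print('knob in tool',m.T@(np.array([594.2,108.8,196])-get_obs()['tool_pos']),'yaw tool x',np.degrees(np.arctan2(m[1,0],m[0,0])))
E
```

```text
red+y [487.4 -95.7  88.2] [0.3, 0.3]
red-y [ 469.7 -169.6  124.2] [0.3, 0.3]
blk-y [ 432.1 -160.   125.4] [0.3, 0.3]
open dir -13.457318258138024
[37.7 -9.5 -1.3] -14.215032916095012
tab->red along u [np.float64(40.290283931677706), np.float64(40.290283931677706), np.float64(1.4254634565084805)]
knob in tool [ 580.61129517 -457.73622625   35.21853293] yaw tool x 26.405742697877997
```

```bash
python3 -m jog '[1,50,-40,-2,0,0,-0.174, 1,100,-80,-4,0,0,-0.348, 1,150,-120,-6,0,0,-0.522, 1,200,-160,-8,0,0,-0.696, 1,250,-200,-10,0,0,-0.87]' 40
python3 - <<'E'
from h import *
o=get_obs();m=rot(o['tool_rot']).as_matrix();print(o['joint_positions'],np.degrees(np.arctan2(m[1,0],m[0,0])),m.T@(np.array([594.2,108.8,215])-o['tool_pos']))
E
```

```text
t: 0.72
tool_pos: [410.0, -274.7, 241.0]
tool_rot: [-0.0, 0.785, 0.619, 0.0]
force: [1.8, 0.4, -0.2]
opening: -0.2
gripper_force: 0.0
[-5.93404044e-01  1.36601091e-01  1.89717060e+00  1.09699511e-04
  1.10780995e+00 -3.58828400e-01] 76.556998602622 [415.80360271  90.00710018  26.04655411]
```

```bash
python3 -m jog '[1,60,12.6,0,0,0,0, 1,120,25.2,0,0,0,0, 1,180,37.8,0,0,0,0, 1,240,50.4,0,0,0,0, 1,300,63,0,0,0,0]' && python3 -m jog '[1,55,11.5,0,0,0,0, 1,110,23,0,0,0,0, 1,110,23,10,0,0,0, 1,110,23,20,0,0,0, 1,110,23,20,0,0,0]'
python3 - <<'E'
from h import *
o=get_obs();c=get_calibration('wrist');im=snapshot('wrist');save(cv2.resize(im,(800,600),interpolation=cv2.INTER_CUBIC),'w1.png')
m=rot(o['tool_rot']).as_matrix();print(o['tool_pos'],np.degrees(np.arctan2(m[1,0],m[0,0])),m.T@(np.array([594.2,108.8,176.3])-o['tool_pos']),c['position'])
for X in ([594.2,108.8,176.3],[589.9,198.5,205.4],[592,106,44],o['tool_pos']): print(np.array(proj(c,X))*1.4286)
print(o['force'])
E
```

```text
t: 1.35
tool_pos: [542.6, 1.8, 241.0]
tool_rot: [0.0, 0.787, 0.617, -0.0]
force: [0.2, -1.3, 0.6]
opening: 0.1
gripper_force: 0.0
t: 1.98
tool_pos: [589.3, 99.9, 219.7]
tool_rot: [-0.001, 0.787, 0.617, -0.001]
force: [-0.2, -0.3, -0.0]
opening: 0.1
gripper_force: 0.0
[589.3220158   99.94971329 219.73665434] 76.18442369174902 [ 9.81456018  2.72976992 43.41760023] [607.41488502 172.80933341 362.93249958]
[411.24333576 306.97031238]
[339.17024005  99.0496884 ]
[407.36499039 254.46583434]
[405.51704001 369.14218204]
[-0.24334527 -0.29790777 -0.0020242 ]
```

View pics/w1.png

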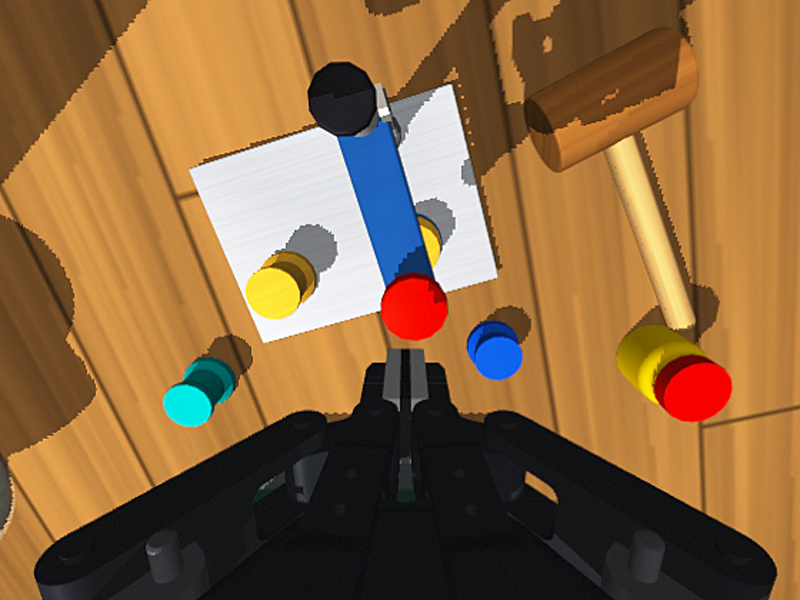

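The knob shows at (415,306), about 4 px right of the prediction. The short cap is under the foot and the tall one waits at (275,290). I'll descend onto the knob.

```bash
python3 -m jog '[1,5,2,10,0,0,0, 1,10,4.5,20,0,0,0, 1,10,4.5,30,0,0,0, 1,10,4.5,35,0,0,0, 1,10,4.5,38,0,0,0]' && python3 -m jog '[1,0,0,2,0,0,0, 1,0,0,4,0,0,0, 1,0,0,6,0,0,0, 1,0,0,8,0,0,0, 1,0,0,10,0,0,0]'
```

```text
t: 2.65
tool_pos: [597.2, 109.8, 182.6]
tool_rot: [-0.0, 0.787, 0.617, -0.0]
force: [0.2, -0.2, -0.3]
opening: 0.2
gripper_force: 0.0
t: 3.28
tool_pos: [597.5, 109.9, 173.2]
tool_rot: [0.0, 0.787, 0.617, 0.0]
force: [-0.4, -0.1, 4.2]
opening: 0.2
gripper_force: 1.9
```

```bash
D='[1,0,0,4,0,0,0, 1,0,0,8,0,0,0, 1,0,0,12,0,0,0, 1,0,0,16,0,0,0, 1,0,0,20,0,0,0]'; true
python3 -m jog '[1,0,0,4,0,0,0, 1,0,0,8,0,0,0, 1,0,0,12,0,0,0, 1,0,0,16,0,0,0, 1,0,0,20,0,0,0]' && python3 -m jog '[1,0,0,4,0,0,0, 1,0,0,8,0,0,0, 1,0,0,12,0,0,0, 1,0,0,16,0,0,0, 1,0,0,20,0,0,0]' && python3 -m jog '[1,0,0,4,0,0,0, 1,0,0,8,0,0,0, 1,0,0,12,0,0,0, 1,0,0,16,0,0,0, 1,0,0,18,0,0,0]'
```

```text
t: 3.9
tool_pos: [597.5, 109.9, 152.8]
tool_rot: [0.0, 0.787, 0.617, 0.0]
force: [0.9, -0.8, 4.3]
opening: -0.0
gripper_force: 2.1
t: 4.53
tool_pos: [597.5, 109.9, 132.8]
tool_rot: [0.0, 0.787, 0.617, 0.0]
force: [0.1, -0.7, 4.7]
opening: 0.3
gripper_force: 2.2
t: 5.15
tool_pos: [597.5, 109.9, 114.8]
tool_rot: [0.0, 0.787, 0.617, 0.0]
force: [1.0, -0.4, 3.8]
opening: 0.0
gripper_force: 2.3
```

```bash
python3 -m jog '[1,0,0,1.5,0,0,0, 1,0,0,3,0,0,0, 1,0,0,4.5,0,0,0, 1,0,0,6,0,0,0, 1,0,0,7.5,0,0,0]' && python3 -m jog '[1,0,0,0.5,0,0,0, 1,0,0,1,0,0,0, 1,0,0,1.5,0,0,0, 1,0,0,2,0,0,0, 1,0,0,2,0,0,0]'
```

```text
t: 5.78
tool_pos: [597.4, 109.9, 107.5]
tool_rot: [0.0, 0.787, 0.617, 0.0]
force: [2.5, 0.4, 5.9]
opening: 0.5
gripper_force: 2.3
t: 6.4
tool_pos: [597.4, 109.9, 105.5]
tool_rot: [-0.0, 0.787, 0.617, 0.0]
force: [3.9, 0.3, 4.3]
opening: 0.1
gripper_force: 2.0
```

```bash
python3 -m jog '[1,0,0,0.3,0,0,0, 1,0,0,0.6,0,0,0, 1,0,0,0.9,0,0,0, 1,0,0,1.2,0,0,0, 1,0,0,1.2,0,0,0]'
```

```text
t: 7.02
tool_pos: [597.4, 109.9, 104.3]
tool_rot: [0.0, 0.787, 0.617, 0.0]
force: [2.7, 0.2, 4.5]
opening: -0.2
gripper_force: 2.0
```

```bash
python3 -m jog '[1,0,0,0.2,0,0,0, 1,0,0,0.4,0,0,0, 1,0,0,0.6,0,0,0, 1,0,0,0.6,0,0,0, 1,0,0,0.6,0,0,0]'
```

```text
t: 7.65
tool_pos: [597.4, 109.9, 104.1]
tool_rot: [0.0, 0.787, 0.617, 0.0]
force: [2.5, 0.0, 7.1]
opening: -0.3
gripper_force: 3.8
```

```bash
python3 -m jog '[1,0,0,0.2,0,0,0, 1,0,0,0.4,0,0,0, 1,0,0,0.6,0,0,0, 1,0,0,0.6,0,0,0, 1,0,0,0.6,0,0,0]'
```

```text
t: 8.28
tool_pos: [597.5, 109.9, 104.0]
tool_rot: [0.0, 0.787, 0.617, 0.0]
force: [-0.1, -1.5, 13.0]
opening: 0.3
gripper_force: 6.5
```

Seated: the tip stopped at z 104.0, which is the short cap's 44 plus 60, and the force rose to 13 N. Retreating.

```bash
python3 -m jog '[1,0,0,-3,0,0,0, 1,0,0,-20,0,0,0, 1,0,0,-60,0,0,0, 1,0,0,-100,0,0,0, 1,0,0,-140,0,0,0]' && python3 -m jog '[1,-50,-18,0,0,0,0, 0,-105,-38,0,0,0,0, -1,-160,-58,0,0,0,0, -1,-215,-78,0,0,0,0, -1,-266.6,-97.8,0,0,0,0]' && python3 -m jog '[-1,0,0,0,0,0,0, -1,0,0,0,0,0,0, -1,0,0,0,0,0,0, -1,0,0,0,0,0,0, -1,0,0,0,0,0,0]'
python3 - <<'E'
from h import *
o=get_obs();c=get_calibration('wrist');im=snapshot('wrist');np.save('w2.npy',im)
save(cv2.resize(im,(800,600),interpolation=cv2.INTER_CUBIC),'w2.png')
m=rot(o['tool_rot']).as_matrix();print(o['tool_pos'],np.degrees(np.arctan2(m[1,0],m[0,0])))
for X in ([438.8,-125.7,149.9],[487.4,-95.7,88.2],[469.7,-169.6,124.2],o['tool_pos']): print(np.array(proj(c,X))*1.4286)
s=snapshot('scene')
save(cv2.resize(s[200:350,270:470],(800,600),interpolation=cv2.INTER_CUBIC),'s2.png')
E
```

```text
t: 8.9
tool_pos: [596.6, 109.8, 244.9]
tool_rot: [-0.0, 0.787, 0.617, -0.0]
force: [0.4, 0.3, -0.8]
opening: -0.1
gripper_force: 0.0
t: 9.52
tool_pos: [437.2, -127.0, 243.7]
tool_rot: [-0.0, 0.787, 0.617, -0.0]
force: [1.2, -1.1, 0.4]
opening: 72.3
gripper_force: 0.0
t: 10.15
tool_pos: [439.3, -125.3, 243.0]
tool_rot: [-0.0, 0.786, 0.618, -0.0]
force: [0.2, 0.2, 0.9]
opening: 85.4
gripper_force: 0.0
[ 439.2644031  -125.30346396  243.03305432] 76.31486816082469
[404.85201969 295.81700939]
[461.96279305 214.17494168]
[464.74591502 334.16814061]
[405.55976086 369.21395108]
```

View pics/w2.png

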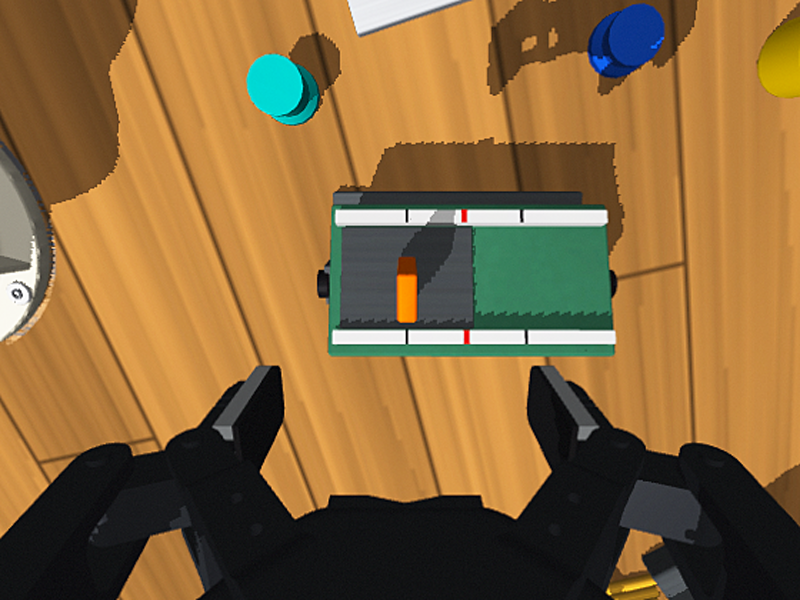

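View pics/s2.png

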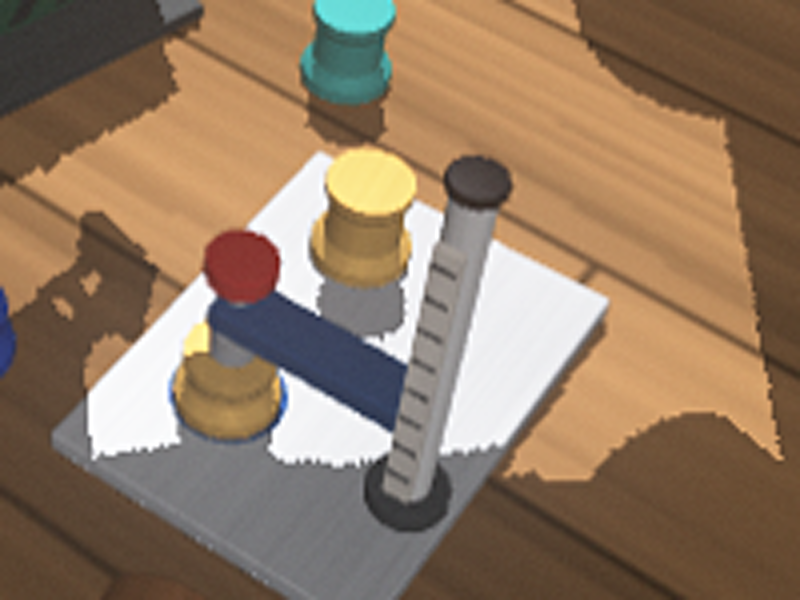

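The foot now rests on the short cap, with the knob at (242,265) in the crop. In the wrist view the tab top is at (407,298), against a prediction of (405,296), and it is aligned with the fingers. Descending to grip it.

```bash
python3 -m jog '[-1,-0.5,0.7,25,0,0,0, -1,-0.5,0.7,50,0,0,0, -1,-0.5,0.7,75,0,0,0, -1,-0.5,0.7,100,0,0,0, -1,-0.5,0.7,122,0,0,0]' && python3 -m jog '[-1,0,0,0,0,0,0, 1,0,0,0,0,0,0, 1,0,0,0,0,0,0, 1,0,0,0,0,0,0, 1,0,0,0,0,0,0]' 60 && python3 -m jog '[1,0,0,0,0,0,0, 1,0,0,0,0,0,0, 1,0,0,0,0,0,0, 1,0,0,0,0,0,0, 1,0,0,0,0,0,0]'
```

```text
t: 10.88
tool_pos: [439.5, -126.4, 120.2]
tool_rot: [-0.0, 0.787, 0.617, -0.0]
force: [-0.1, 0.3, 0.4]
opening: 85.2
gripper_force: 0.0
t: 11.5
tool_pos: [439.7, -126.5, 121.5]
tool_rot: [0.0, 0.787, 0.617, 0.0]
force: [-0.3, -0.3, 0.0]
opening: 12.7
gripper_force: 0.4
t: 12.12
tool_pos: [439.9, -126.6, 121.6]
tool_rot: [0.0, 0.787, 0.617, 0.0]
force: [-0.7, 0.4, 6.7]
opening: 10.7
gripper_force: 58.9
```

```bash
python3 -m jog '[1,0,4,0,0,0,0, 1,0,8,0,0,0,0, 1,0,12,0,0,0,0, 1,0,16,0,0,0,0, 1,0,20,0,0,0,0]' && python3 -m jog '[1,0,5,0,0,0,0, 1,0,10,0,0,0,0, 1,0,15,0,0,0,0, 1,0,20,0,0,0,0, 1,0,20,0,0,0,0]'
python3 - <<'E'
from h import *
o=get_obs();c=get_calibration('wrist');print(o['tool_pos'],o['force'],(np.array(o['tool_pos'])-[439.8,-126.6,121.6])@[.971,-.2385,0])
w=snapshot('wrist');s=snapshot('scene');t=snapshot('top');np.save('w3.npy',w)
def T(im,x,y,k=5): return cv2.resize(im[y:y+300//k,x:x+400//k],(400,300),interpolation=cv2.INTER_CUBIC)
g=np.vstack([np.hstack([T(w,200,120,3)[:300,:400],T(s,210,130,4)]),np.hstack([T(t,305,195,4),T(t,165,170)])])
save(g,'c3.png')
E
```

```text
t: 12.75
tool_pos: [458.4, -131.1, 121.6]
tool_rot: [-0.001, 0.787, 0.617, -0.0]
force: [-5.0, 1.6, 11.5]
opening: 11.3
gripper_force: 59.7
t: 13.38
tool_pos: [477.6, -135.8, 121.6]
tool_rot: [-0.001, 0.787, 0.617, -0.001]
force: [-7.6, 1.7, 13.5]
opening: 10.8
gripper_force: 60.0
[ 477.58103427 -135.80722957  121.58253335] [-7.60818445  1.72548647 13.51663449] 38.881308530214845
```

View pics/c3.png

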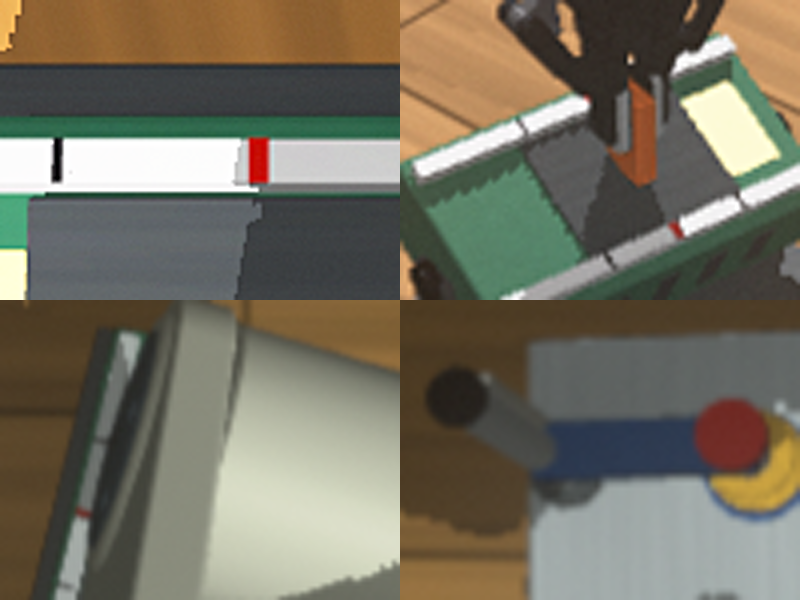

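The shutter's trailing plate edge (tile x≈28) and the red mark (tile x≈258) are visible in the wrist crop. I'll use them to measure the travel.

```bash
python3 - <<'E'
from h import *
o=get_obs();c3=get_calibration('wrist');m=rot(o['tool_rot']);p3=np.array(o['tool_pos'])
rel=m.inv().apply(np.array(c3['position'])-p3);rr=m.inv()*rot(c3['orientation'])
c2=dict(c3);m2=R.from_euler('z',.13,degrees=True)*m  # yaw 76.31 vs now
print('yaw now',np.degrees(np.arctan2(m.as_matrix()[1,0],m.as_matrix()[0,0])))
a=np.radians(76.315);M=np.array([[np.cos(a),np.sin(a),0],[np.sin(a),-np.cos(a),0],[0,0,-1.]]);m2=R.from_matrix(M)
c2['position']=np.array([439.264,-125.303,243.033])+m2.apply(rel);q=(m2*rr).as_quat();c2['orientation']=[q[3],q[0],q[1],q[2]]
u=np.array([.971,-.2385,0])
w2=np.load('w2.npy').astype(int);w3=np.load('w3.npy').astype(int)
def show(w,r,a,b): print(r,[(x,*w[r,x]) for x in range(a,b)])
show(w2,162,236,242);show(w3,188,206,213)
# marks: red columns
for n,w,rows in(('w2',w2,(150,153)),('w3',w3,(170,176))):
    b=w[rows[0]:rows[1]].mean(0);red=np.clip(b[:,0]-b[:,1]-60,0,None);red[:200]=0;red[400:]=0
    if n=='w2': red[:310]=0;red[340:]=0
    else: red[:270]=0;red[300:]=0
    print(n,'red col',(red*np.arange(560)).sum()/red.sum())
for z in(78,82,86): print(z,[ (onz(c2,238.7,162,z)@u).round(1),(onz(c3,209.3,188,z)@u).round(1)])
print('red u',onz(c2,324.5,151,88.2)@u,onz(c3,286,173,88.2)@u,onz(c3,286,173,88.2))
E
```

```text
yaw now 76.25374815845008
162 [(236, np.int64(56), np.int64(131), np.int64(94)), (237, np.int64(57), np.int64(133), np.int64(95)), (238, np.int64(57), np.int64(131), np.int64(95)), (239, np.int64(59), np.int64(88), np.int64(76)), (240, np.int64(77), np.int64(76), np.int64(84)), (241, np.int64(77), np.int64(81), np.int64(86))]
188 [(206, np.int64(77), np.int64(169), np.int64(127)), (207, np.int64(75), np.int64(169), np.int64(125)), (208, np.int64(74), np.int64(169), np.int64(124)), (209, np.int64(88), np.int64(123), np.int64(109)), (210, np.int64(100), np.int64(101), np.int64(109)), (211, np.int64(97), np.int64(103), np.int64(109)), (212, np.int64(97), np.int64(105), np.int64(110))]
w2 red col 324.44051073708647
w3 red col 285.44113814074717
78 [np.float64(409.0), np.float64(446.9)]
82 [np.float64(409.6), np.float64(447.9)]
86 [np.float64(410.2), np.float64(449.0)]
red u 497.38715137583904 497.0693625749209 [488.12745181 -96.84531181  88.2       ]
```

Travel so far is about 38.8 mm, because the arm gives slightly against the spring. I'll add 1.2 mm.

```bash
python3 -m jog '[1,0,0.6,0,0,0,0, 1,0,1.2,0,0,0,0, 1,0,1.2,0,0,0,0, 1,0,1.2,0,0,0,0, 1,0,1.2,0,0,0,0]'
python3 - <<'E'
from h import *
o=get_obs();c=get_calibration('wrist');u=np.array([.971,-.2385,0]);print((np.array(o['tool_pos'])-[439.8,-126.6,121.6])@u,o['force'])
w=snapshot('wrist').astype(int);r=w[186:190].mean(0);d=r[:,1]-r[:,0];i=[x for x in range(195,225) if d[x]<40][0]
e=i-1+(d[i-1]-45)/(d[i-1]-d[i])+0; e0=e
b=w[170:176].mean(0);red=np.clip(b[:,0]-b[:,1]-60,0,None);red[:270]=0;red[300:]=0;rc=(red*np.arange(560)).sum()/red.sum()
print(e0,rc,'edge-red',onz(c,rc,173,88.2)@u-onz(c,e0,188,85)@u,'edge u',onz(c,e0,188,85)@u)
E
```

```text
t: 14.15
tool_pos: [478.4, -136.0, 121.6]
tool_rot: [-0.001, 0.787, 0.617, -0.001]
force: [-7.6, 1.4, 13.3]
opening: 11.2
gripper_force: 59.9
39.73420998505725 [-7.5556129   1.4350336  13.26399485]
208.85537190082644 283.8799675587997 edge-red 47.339977869274435 edge u 449.5483889013517
```

```bash
python3 -c "
from cell import *
print(close_job())"
```

```text
the job is handed in; nothing more can be done
None
```

I seated the gauge foot on the short cap, then handed the job in with the shutter held by its tab at about 39.6 mm of the 40 mm half mark; no pass or fail came back.

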